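# Build up the filter head of a gel imager and strap its rod

## Robot

A 6-joint arm with a two-finger parallel gripper is mounted at the origin on the work surface. World frame = base frame: x ahead of the robot, y to its left, z up, the work surface at z = 0. Lengths are in mm, angles in rad, forces in N, time in s.
With the tool pointing down it reaches from about 300 to 775 mm from the base axis. Payload 14.6 kg.
Tool frame: the origin (TCP) lies at the centre of the arm's flange, where the gripper is bolted on; the fingertips stand 199 mm ahead of it and the grasp point (between the pads) lies 180 mm ahead of it (arm.tcp_to_grasp is the distance from the TCP to the grasp point, in mm); z points along the fingers, y is the direction in which the jaws open and shut (so a half turn about z gives the same grasp; the last joint's range is limited). The gripper opens to 94 mm and grips with 3 to 60 N. Pads are 16 mm wide; open, the fingers measure 119 mm over their backs; the gripper's body (75 mm by 177 mm) begins 78 mm behind the grasp point.
Start: joints at [-1.363, 0.3, 1.521, -0, 1.321, -0.067], TCP at [149.238, -529.357, 404.646] pointing down, gripper open.
Joint ranges: [-3.03, 3.03], [-0.79, 2.21], [0.23, 2.52], [-1.04, 4.18], [0, 3.07], [-2.55, 2.55]. Speed limits (rad/s): [2.22, 2.22, 2.57, 3.14, 3.14, 3.14].

## Interface

Orientations are given as [roll, pitch, yaw] about the fixed x, y, z axes, in that order (R = Rz(yaw) Ry(pitch) Rx(roll)).
In Python, from workcell import arm, jaws, optics, workorder gives the robot as it stands. Calls block until the motion is done:
- arm.move_pose(position, orientation): joint-space move of the TCP to a pose.
- arm.move_linear(position, attitude=None, rate=150): straight line of the TCP; attitude=None keeps the orientation; rate is the mean speed in mm/s.
- arm.set_joints(angles): joint-space move.
- jaws.let_go() and jaws.grab(): open the fingers fully, or close them until they stop; the grip force is fixed at half the most.
- arm.wait(seconds).
- arm.inverse_kinematics(position, orientation): joint angles nearest the present ones, or None.
- arm.state(): the state.
- optics.camera(name): name is "scene" or "top" or "wrist"; returns the picture (384x512x3 uint8, blue, green, red); there is no depth.
- optics.calibration(name): a dict with "vfov" (degrees; the focal length in pixels is half the picture's height over the tangent of half this angle, whatever the lens; pixels are square), "cx", "cy" (the principal point, pixels), "R" (3x3) and "t" (3): a world point X has camera coordinates R X + t; the wrist camera has in their place "mount" (4x4, takes a point from camera to tool coordinates, whose origin is the TCP and whose axes are the flange's). Camera axes: x right, y down, z forward; pixel columns grow to the right and rows downward; lengths in mm; the calibration is good to about 2 mm. The wrist camera is an equidistant fisheye: a pixel r from the principal point sees the ray r / f radians off the axis. A picture is of the moment at which its call begins: read the wrist's pose just before it. calibration takes no time and is no camera call.
A pose or a line that the arm cannot do raises arm.Unreachable and nothing moves.
- workorder.sign_off(): hands the job in, once; it reports no verdict.
The state is a dict: "clock": time; "qpos": joint angles; "qd": joint speeds; "joint_torque": joint torques, N m; "eef_pos": TCP position; "tool_rot": TCP orientation; "ft_force": force on the tool from outside, world axes, zero at the start; "moment": the same for the moment, N m; "opening": finger opening in mm.
Only numpy, scipy, OpenCV 4.12 (cv2) and the standard library are available. Lean on these libraries where they do the work, as an engineer would, in place of code of your own. Each camera call takes 0.05 s, during which the arm holds its last target.

## Task

Build up the gel imager's filter head: lower the lens into the barrel first, then the spacer ring, then every amber filter on the bench (one to three, in any order), each lying flat on the one below, and after them set the blue retaining ring on with its claws in the barrel's two gaps and screw it down clockwise until it is fully home on the level part of the ramps and clamps the stack. Before or after that, strap the head's rod: lower the U-bolt over it with both legs through the two bracket holes until its crossbar rests on the rod. Do not push around or tip the bottle, the tip box and the beaker.

Things in the scene. Friction and masses are not known exactly. Their poses are not given: they have to be found in the camera images.
- head: Fixed filter head. Origin on the bench, on the axis of its black barrel: two curved walls on its +y and -y sides, inside radius 29.5 mm, outside about 35, top 66 mm above the bench, the top 6 mm flared as a lead-in. Base plate 130 x 120 x 10 mm. A 20 mm rod lies along the head's -y axis from y = -56 to -206 mm, its top at height 48 mm; its foot at y = -54 to -74 is 52 mm high.
- gap (a point): Middle of one of the barrel's two gaps (at head x = +42 mm, level with the barrel's top, 66 mm up; the other is at x = -42). The gaps are 35 mm wide and open from top down to the base plate, clear outwards too, so fingers closing along the head's x can carry a part all the way down.
- ramp (a point): Low end of one brass ramp, on its level underside (height 46 mm). One ramp outside each wall, radius 34 to 39.5 mm. Measured clockwise from above from the middle of a gap, its underside starts at 38 deg at height 62 mm, falls evenly to 46 mm at 112 deg, runs level to 134 deg and ends at a stop. This point is at 123 deg from the gap at head -x.
- strap (a point): Point on top of the rod (height 48 mm) over the middle of the bracket, at head x = 0, y = -130 mm. The steel bracket plate (90 mm along head x, 44 along y, top at height 28 mm, 6 mm thick, open below) has two vertical 11 mm holes 18 mm from this point along head -x and +x, one on each side of the rod.
- seat (a joint): Travel in m of the round spring seat (54 mm diameter) in the bottom of the barrel: 0 = fully up, grows as it is pressed down to 0.0155. About 4 N at the start of its travel and 0.4 N more per mm. With the retaining ring home it is down 4, 9 or 14 mm for one, two or three filters.
- seat_top (a point): Centre of the top face of the spring seat, where the stack rests; 32 mm above the bench when up. z up.
- lens: Lens in a black cell, clear slightly domed glass on the upper face (the dome, up to 2.5 mm high, is only drawn, not felt), 56 mm diameter, 8 mm thick; origin at the centre of its underside, z up its axis. Goes in first. Lies flat on the bench.
- spacer: Aluminium spacer ring, inner diameter 42 mm, 56 mm diameter, 8 mm thick; origin at the centre of its underside, z up its axis. Goes on the lens. Lies flat on the bench.
- retainer: Blue retaining ring on four legs. Origin on its axis at the level of its feet, z up. Plate 92 mm diameter, 28 to 34 mm above the origin; below it a boss 52 mm diameter reaches down to 9 mm and presses on the stack. Legs (radius 41 to 45.5 mm, 10 mm wide) at its +x, +y, -x, -y; those at +x and -x are claws. Let down in the gaps it rests on the stack; home, its origin is 40 mm above the bench.
- collar (a point): Middle of the retaining ring's knurled grip collar: 48 mm across its corners (46 between its ten flats), from 34 to 62 mm above the ring's origin; this point is at 48 mm on the axis. Turning takes up to about 1 N m, less if the ring is also pressed down. It tightens clockwise from above and stays where it is let go on the ramp or level part.
- claw (a point): The claw at the retaining ring's +x (the other at -x; yellow marks on the plate above them): an inward steel hook, radius 36 to 41 mm, 10 mm wide, 0 to 6 mm above the ring's origin; this point is at x = 38.5 mm, at the hook's top. It goes down in a gap and under a ramp: home from 1.85 rad clockwise of the gap's middle, stop at 2.2, best about 2.05.
- ubolt: Square U-bolt, legs down. Origin midway between the leg tips, z up. Legs 8 mm diameter, rounded tips, at y = -18 and +18 mm, 36 mm long up to the crossbar (44 mm along y, 8 x 8 mm, 36 to 44 mm above the origin). It starts standing in the green stand. Home on the rod its origin is 12 mm above the bench and its y axis along the head's x, either way round.
- tab (a point): Middle of the U-bolt's red upright grip tab: 8 mm thick (along the U-bolt's x), 26 mm wide (along its y), 44 to 72 mm above its origin; this point is 58 mm above it.
- ustand: Fixed green block that holds the U-bolt at the start, 40 x 74 x 38 mm, with two 13 mm holes for its legs; origin at the centre of its underside, long side along its y.
- bottle: White bottle with blue cap, 60 mm diameter, 120 mm high, origin at the centre of its underside. Leave alone.
- tipbox: Blue box of pipette tips, 120 x 80 x 49 mm, origin at the centre of its underside. Leave alone.
- beaker: Yellow open beaker, 72 mm diameter, 90 mm high, origin at the centre of its underside. Leave alone.
- filter1: Amber filter, one of up to three alike, 56 mm diameter, 5 mm thick; origin at the centre of its underside, z up its axis. Goes in the barrel above the spacer. Lies flat on the bench; may be absent.
- filter2: Amber filter, one of up to three alike, 56 mm diameter, 5 mm thick; origin at the centre of its underside, z up its axis. Goes in the barrel above the spacer. Lies flat on the bench; may be absent.
- filter3: Amber filter, one of up to three alike, 56 mm diameter, 5 mm thick; origin at the centre of its underside, z up its axis. Goes in the barrel above the spacer. Lies flat on the bench; may be absent.
Mind the look-alikes: they are no part of the job. What is shaped like the retainer but red is not meant.

How it is judged (in metres and radians):
On the way, in this order (a step that is already met when the one before it is completed fails the run):
1. the lens lies flat on the spring seat (horizontal distance between lens and seat_top below 0.004 m and z of lens in the frame of seat_top between -0.002 and 0.002 m and angle between lens's own z axis and vertical below 0.08 rad), for 0.2 s.
2. the spacer lies flat on the lens (all of step 1 and horizontal distance between spacer and seat_top below 0.004 m and z of spacer in the frame of seat_top between 0.006 and 0.0105 m and angle between spacer's own z axis and vertical below 0.08 rad), for 0.2 s.
3. all filters present lie flat in the barrel on the spacer (all of step 2 and horizontal distance between each of filter1, filter2, filter3 and seat_top below 0.004 m and z of filter1 in the frame of seat_top between 0.014 and 0.029 m and angle between each of filter1, filter2, filter3's own z axis and vertical below 0.08 rad and z of filter2 in the frame of seat_top between 0.014 and 0.029 m and z of filter3 in the frame of seat_top between 0.014 and 0.029 m), for 0.2 s.
4. the retaining ring is screwed down home on the stack (all of step 3 and z of retainer in the frame of head below 0.0415 m and horizontal distance between retainer and head below 0.004 m and angle between retainer's own z axis and vertical below 0.06 rad and angle between the x axis of retainer and the x axis of head, either way round above 0.6 rad), for 0.3 s.
At the end, for the whole second after the job is handed in: Lens, spacer, filters stacked in order within 4 mm of the axis, flat; the ring stays within 1.5 mm of its home height, claws well away from the gaps, seat pressed over 2.5 mm; the U-bolt upright, both legs through the holes, crossbar within 2.5 mm of the rod; all at rest (all of step 4 and value of joint seat above 0.0025 m and horizontal distance between ubolt and strap below 0.005 m and z of ubolt in the frame of head below 0.0145 m and angle between ubolt's own z axis and vertical below 0.1 rad and linear speed of each of retainer, ubolt below 0.02 m/s); the robot touches nothing.
It fails at once if a bystander is pushed over 40 mm or tipped (distance of any of bottle, tipbox, beaker from where it was at the start of the episode above 0.04 m or angle between any of bottle, tipbox, beaker's own z axis and vertical above 0.5 rad).
Of filter1, filter2, filter3 only 1 to 3 are there at a start; the rules pass over those that are not, and their reading is None.
At some moment in a run one of lens, spacer, filter1, filter2, filter3, retainer may be knocked a few centimetres aside while the robot is not near it.
It also fails if it takes over 210 s, if anything falls off the work surface, if the arm or the gripper's body presses on something with over 40 N, if the wrist force passes 120 N, or if a joint passes its speed limit or range.

## Working session

There is one attempt and no reset: what is moved stays moved. The work goes in short steps, each a Python script; the robot and the scene stay as the last script left them, time stands still between calls to the robot, and variables do not carry over. Pictures are saved under pics/ and viewed, and the job is handed in when it is done.

```bash
ls; mkdir -p pics; python3 - <<'E'
from workcell import arm,jaws,optics,workorder
import cv2,numpy as np
for n in ["scene","top","wrist"]:
    c=optics.calibration(n); print(n,c)
    cv2.imwrite(f"pics/{n}0.png",optics.camera(n))
print(arm.state())
E
```

```text
pics
scene {'vfov': 42.46219510785936, 'cx': 254.08118012697784, 'cy': 197.1100899412203, 'R': array([[-0.665149  ,  0.74670901, -0.0015727 ],
       [ 0.47843507,  0.4245586 , -0.7686676 ],
       [-0.57330332, -0.51203092, -0.6396465 ]]), 't': array([ 347.90432897, -200.89488932, 1698.99462229])}
top {'vfov': 53.809422962192386, 'cx': 254.63550627270283, 'cy': 189.546185780989, 'R': array([[ 0.02221066, -0.99953012, -0.02112411],
       [-0.98747526, -0.01863172, -0.15666995],
       [ 0.15620275,  0.02433928, -0.98742509]]), 't': array([-3.05023583e-01,  5.65175703e+02,  1.18571032e+03])}
wrist {'vfov': 65.70646984690485, 'cx': 257.53664555917527, 'cy': 189.9514539914271, 'mount': array([[ 9.99534590e-04, -9.59862463e-01, -2.80469344e-01,
         8.28143359e+01],
       [ 9.99999228e-01,  7.52391600e-04,  9.88847337e-04,
        -3.13999171e-01],
       [-7.38134662e-04, -2.80470116e-01,  9.59862474e-01,
         1.98115132e+01],
       [ 0.00000000e+00,  0.00000000e+00,  0.00000000e+00,
         1.00000000e+00]])}
{'clock': 0.15, 'qpos': array([-1.36260014e+00,  3.00332239e-01,  1.52145860e+00, -9.50572746e-06,
        1.32069486e+00, -6.66005214e-02]), 'qd': array([ 0.00012807, -0.00456959, -0.00165037, -0.00178624,  0.00039994,
        0.00035677]), 'joint_torque': array([-3.81197278e-04, -5.31961691e+01, -3.52821743e+01,  7.08069443e-02,
        2.36198487e-02, -6.30454315e-05]), 'eef_pos': array([ 149.23313812, -529.3352845 ,  404.21423584]), 'tool_rot': array([-3.14070097e+00, -5.02458936e-05,  2.74799046e-01]), 'ft_force': array([-0.36671689,  0.14803693, -0.65801714]), 'moment': array([ 0.02801807, -0.00135695, -0.04443483]), 'opening': 94.07687057028474}
```

View pics/top0.png

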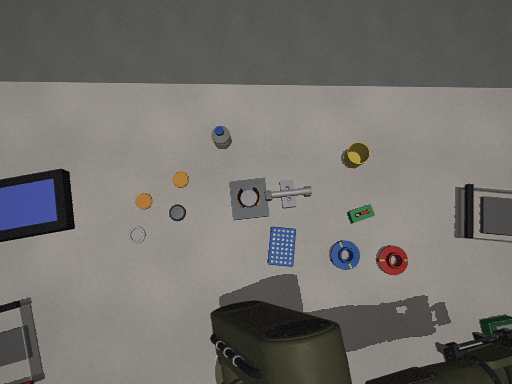

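View pics/scene0.png

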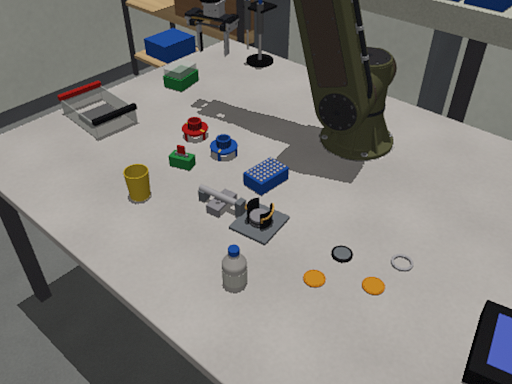

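View pics/wrist0.png

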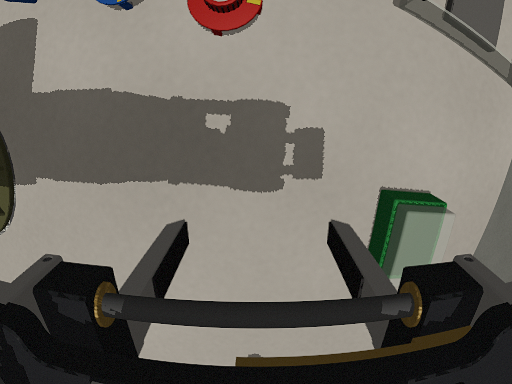

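The top view shows two amber discs at (181,179) and (144,201), the lens at (177,212), the spacer at (138,235), the blue ring at (345,255), the red look-alike at (392,260), the U-bolt in its green stand at (361,214) and the head at (249,197). Possible confusions are red ring (392,260) against blue (345,255), the green box at (497,325) against the green stand (361,214), and the spring seat glass (249,197) against the lens (177,212). By the description, I choose the blue ring, the stand with the red tab, and the dark-rimmed lens.

```bash
cat > h.py <<'E'
import numpy as np, cv2
from scipy.spatial.transform import Rotation as Ro
from workcell import arm,jaws,optics,workorder
H,W=384,512
CAL={n:optics.calibration(n) for n in("scene","top","wrist")}
def foc(c): return H/2/np.tan(np.radians(c["vfov"])/2)
def ray(name,px,pose=None):
    c=CAL[name]; px=np.atleast_2d(np.asarray(px,float)); d=(px-[c["cx"],c["cy"]])/foc(c)
    if name!="wrist":
        v=np.c_[d,np.ones(len(d))]; R=c["R"]; return -R.T@c["t"], v@R
    r=np.linalg.norm(d,axis=1,keepdims=True)+1e-12
    v=np.c_[d/r*np.sin(r),np.cos(r)]
    M=c["mount"]; p,rot=pose; Rt=Ro.from_euler("xyz",rot).as_matrix()
    return Rt@M[:3,3]+p, v@M[:3,:3].T@Rt.T
def onplane(name,px,z,pose=None):
    o,v=ray(name,px,pose); s=(z-o[2])/v[:,2]; return o+s[:,None]*v
def project(name,X,pose=None):
    c=CAL[name]; X=np.atleast_2d(np.asarray(X,float))
    if name!="wrist":
        p=X@c["R"].T+c["t"]; return p[:,:2]/p[:,2:]*foc(c)+[c["cx"],c["cy"]]
    M=c["mount"]; p,rot=pose; Rt=Ro.from_euler("xyz",rot).as_matrix()
    q=((X-p)@Rt-M[:3,3])@M[:3,:3]
    th=np.arctan2(np.linalg.norm(q[:,:2],axis=1),q[:,2]); u=q[:,:2]/(np.linalg.norm(q[:,:2],axis=1,keepdims=True)+1e-12)
    return u*th[:,None]*foc(c)+[c["cx"],c["cy"]]
def shot(name,file=None):
    s=arm.state(); pose=(s["eef_pos"].copy(),s["tool_rot"].copy()); im=optics.camera(name)
    if file: cv2.imwrite("pics/"+file,im)
    return im,pose
def down(yaw): return [np.pi,0,yaw]
def st(): 
    s=arm.state(); return "t=%.1f p=%s rot=%s F=%s open=%.1f"%(s["clock"],s["eef_pos"].round(1),s["tool_rot"].round(3),s["ft_force"].round(1),s["opening"])
E
python3 - <<'E'
from h import *
for n,px,z in [("head",(249,197),40),("rodend",(309,190),48),("lens",(177,212),8),("spacer",(138,235),8),("f1",(181,179),5),("f2",(144,201),5),("ret",(345,253),60),("red",(392,258),60),("ub",(361,213),60),("bottle",(220,131),120),("beaker",(357,153),90),("tip",(282,246),49)]:
    print(n,onplane("top",px,z)[0].round(0))
im=cv2.imread("pics/top0.png"); cv2.imwrite("pics/topz.png",cv2.resize(im[100:300,110:430],None,fx=2.5,fy=2.5,interpolation=cv2.INTER_CUBIC))
im=cv2.imread("pics/scene0.png"); cv2.imwrite("pics/scenez.png",cv2.resize(im[100:310,110:430],None,fx=2.5,fy=2.5,interpolation=cv2.INTER_CUBIC))
E
```

```text
head [541.  29.  40.]
rodend [ 566. -165.   48.]
lens [490. 269.   8.]
spacer [411. 395.   8.]
f1 [603. 262.   5.]
f2 [525. 383.   5.]
ret [ 368. -275.   60.]
red [ 356. -419.   60.]
ub [ 494. -327.   60.]
bottle [737. 122. 120.]
beaker [ 681. -311.   90.]
tip [385. -79.  49.]
```

View pics/topz.png

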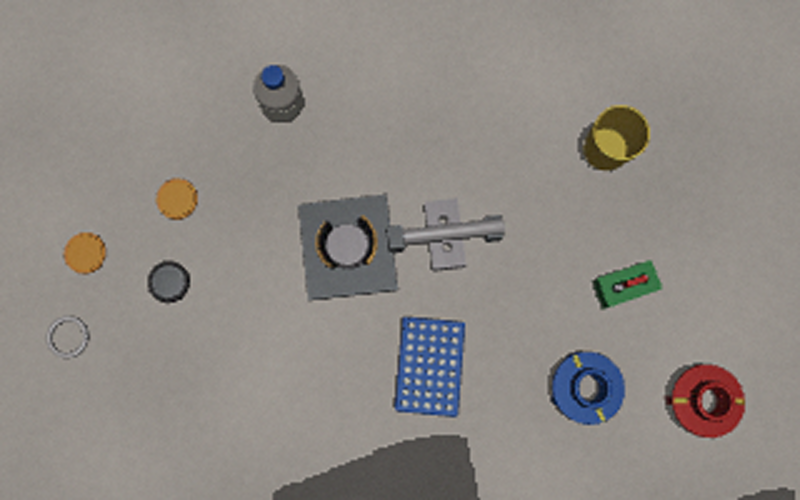

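View pics/scenez.png

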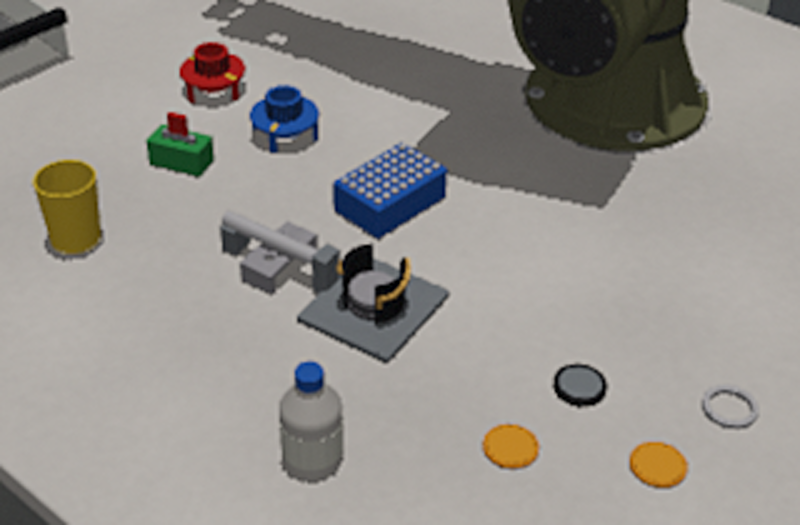

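Two filters are on the bench: the scene and top views agree and show no third. I'll measure the head with the wrist camera from two opposite yaws, so that mount errors cancel.

```bash
python3 - <<'E'
from h import *
import json
P={}
for i,yaw in enumerate([0.13,0.13+np.pi]):
    p=np.array([546,-5,350.]); arm.move_pose(p,down(yaw)); arm.wait(0.2)
    im,pose=shot("wrist",f"head{i}.png"); P[i]=[pose[0].tolist(),pose[1].tolist()]; print(st())
json.dump(P,open("headposes.json","w"))
E
```

```text
t=2.8 p=[546.   -5.3 350. ] rot=[-3.142  0.     0.129] F=[ 1.3 -0.2 -0.9] open=93.7
t=5.7 p=[546.  -5. 350.] rot=[-3.142 -0.    -3.012] F=[ 0.1 -0.3 -0.4] open=94.0
```

View pics/head0.png

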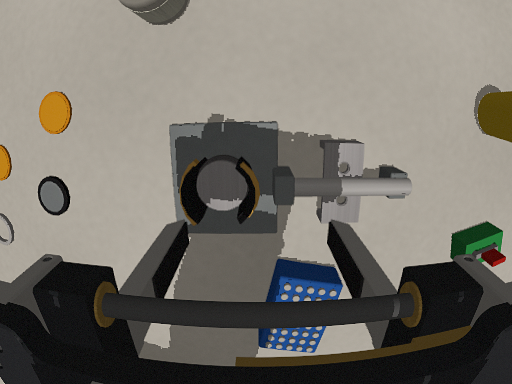

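View pics/head1.png

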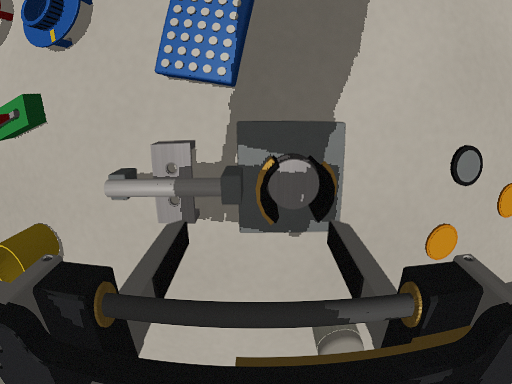

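```bash
python3 - <<'E'
from h import *
a=cv2.imread("pics/head0.png")[110:245,160:420]; b=cv2.imread("pics/head1.png")[110:245,95:355]
f=lambda x:cv2.convertScaleAbs(cv2.resize(x,None,fx=3,fy=3,interpolation=cv2.INTER_CUBIC),alpha=1.4,beta=10)
cv2.imwrite("pics/ha.png",f(a));cv2.imwrite("pics/hb.png",f(b))
E
```

```text
(no output)
```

View pics/ha.png

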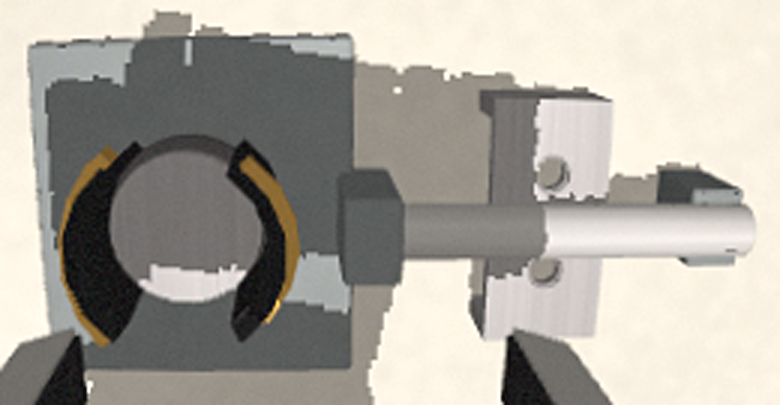

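View pics/hb.png

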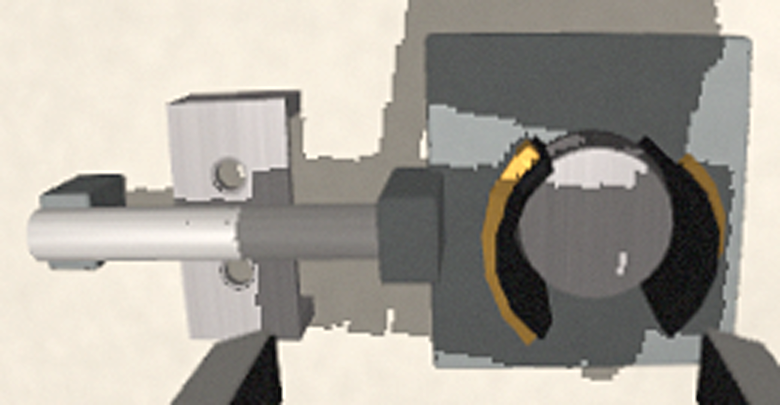

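```bash
python3 - <<'E'
from h import *
import json
P={int(k):[np.array(x) for x in v] for k,v in json.load(open("headposes.json")).items()}
off={0:(160,110),1:(95,110)}
def pt(i,x,y,z): return onplane("wrist",[(x+.0)/3+off[i][0]-.33,y/3+off[i][1]-.33],z,P[i])[0].round(1)
for i,L in {0:[("c+x+y",30,45,10),("c+x-y",352,36,10),("c-x-y",352,370,10),("h+",554,174,28),("seatbot",187,302,32),("seatleft",108,225,32),("h-",546,268,28)],
          1:[("c-x-y",427,35,10),("c-x+y",750,40,10),("c+x-y",436,366,10),("h-",231,173,28),("seatbot",598,298,32),("seatleft",517,222,32),("seatright",674,222,32),("h+",237,270,28)]}.items():
    for n,x,y,z in L: print(i,n,pt(i,x,y,z))
E
```

```text
0 c+x+y [595.4  98.4  10. ]
0 c+x-y [611.9 -18.1  10. ]
0 c-x-y [484.1 -37.1  10. ]
0 h+ [575.6 -95.4  28. ]
0 seatbot [512.5  28.3  32. ]
0 seatleft [537.3  58.9  32. ]
0 h- [540.7 -99.7  28. ]
1 c-x-y [485.3 -34.9  10. ]
1 c-x+y [469.7  81.9  10. ]
1 c+x-y [611.9 -16.9  10. ]
1 h- [540.1 -97.9  28. ]
1 seatbot [567.9  37.6  32. ]
1 seatleft [543.9   5.   32. ]
1 seatright [536.6  59.7  32. ]
1 h+ [576.2 -93.7  28. ]
```

The two views agree to about 2 mm, so I average them:
- **Head centre:** (540.3, 32.2), with yaw about 0.137.
- **Strap:** (558.1, −96.6), 130.1 mm from the head centre (expected 130).
- **Hole spacing:** 35.7 mm (expected 36).

Next I'll look at the lens area.

```bash
cat >> h.py <<'E'
HC=np.array([540.3,32.2]); HY=0.137; YAW=HY+np.pi/2
TX=np.array([np.cos(YAW),np.sin(YAW)]); TY=np.array([np.sin(YAW),-np.cos(YAW)])
STRAP=np.array([558.1,-96.6])
E
python3 - <<'E'
from h import *
import json
d=np.array([495,300.])-70*TX
arm.move_pose([*d,320],down(YAW)); arm.wait(0.2)
im,pose=shot("wrist","discs.png"); json.dump([x.tolist() for x in pose],open("discs.json","w")); print(st())
for n,c,z in [("lens",(490,269),8),("spacer",(411,395),8),("f1",(603,262),5),("f2",(525,383),5)]: print(n,project("wrist",[*c,z],pose)[0].round())
E
```

```text
t=7.6 p=[504.6 230.5 320. ] rot=[ 3.142 -0.     1.708] F=[ 0.1  0.1 -0.1] open=93.9
lens [248. 147.]
spacer [186.  15.]
f1 [354. 169.]
f2 [299.  40.]
```

View pics/discs.png

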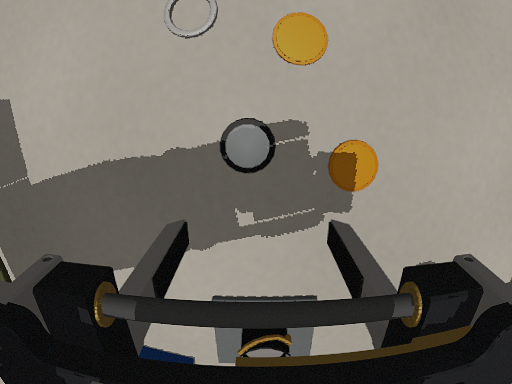

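The lens (black rim) is at (248,145), the filters at (300,39) and (353,166), and the spacer ring at (190,12). All are where the top camera predicted. Now I'll measure the lens and grasp it.

```bash
cat >> h.py <<'E'
def disc(im,pose,kind,near,z,R=28):
    hsv=cv2.cvtColor(im,cv2.COLOR_BGR2HSV)
    if kind=="amber": m=((hsv[...,0]>8)&(hsv[...,0]<28)&(hsv[...,1]>140)).astype(np.uint8)
    elif kind=="dark": m=(hsv[...,2]<60).astype(np.uint8)
    m=cv2.morphologyEx(m,cv2.MORPH_CLOSE,np.ones((3,3),np.uint8))
    cs,_=cv2.findContours(m,cv2.RETR_EXTERNAL,cv2.CHAIN_APPROX_NONE); best=None
    for c in cs:
        if cv2.contourArea(c)<150: continue
        w=onplane("wrist",c[:,0,:].astype(float),z,pose)[:,:2].astype(np.float32)
        (cx,cy),r=cv2.minEnclosingCircle(w); e=cv2.fitEllipse(w)
        d=np.hypot(cx-near[0],cy-near[1])
        if abs(r-R)<5 and (best is None or d<best[0]): best=(d,np.array(e[0]),r,e[1])
    return best
def tobase(v): return v+0.9*TY*-1   # measured tool y about 0.9 too large at YAW
E
python3 - <<'E'
from h import *
import json
im=cv2.imread("pics/discs.png"); pose=[np.array(x) for x in json.load(open("discs.json"))]
for k,c,z in [("dark",(490,269),8),("amber",(603,262),5),("amber",(525,383),5)]: print(k,disc(im,pose,k,c,z))
E
```

```text
dark (np.float64(2.3632330850154037), array([489.72024536, 271.17327881]), 27.82662010192871, (53.89090347290039, 54.61457061767578))
amber (np.float64(4.611299494889153), array([602.19030762, 266.61355591]), 28.141311645507812, (53.96491622924805, 54.84912109375))
amber (np.float64(3.6709967487411035), array([526.26049805, 386.39746094]), 27.84650993347168, (53.99982833862305, 54.565433502197266))
```

```bash
cat >> h.py <<'E'
def pick(c,ztip=1.2,yaw=YAW,lift=120):
    arm.move_pose([*c,199+40],down(yaw)); 
    arm.move_linear([*c,199+ztip],down(yaw),rate=80); arm.wait(0.1); print("down",st())
    jaws.grab(); print("grab",st())
    arm.move_linear([*c,199+lift],down(yaw),rate=200); print("lift",st())
def place(zunder,ztip,yaw=YAW,c=HC):
    z=199+zunder+ztip
    arm.move_pose([*c,199+105],down(yaw)); arm.wait(0.15); print("over",st())
    arm.move_linear([*c,199+72],down(yaw),rate=150)
    arm.move_linear([*c,z+0.5],down(yaw),rate=40); arm.wait(0.15); print("in",st())
E
python3 - <<'E'
from h import *
print(arm.tcp_to_grasp)
pick(np.array([489.7,271.2])-0.9*TY)
im,pose=shot("wrist","held_lens.png")
E
```

```text
180.4
down t=8.8 p=[488.8 271.  199.7] rot=[-3.141  0.     1.708] F=[-0.6 -0.1 -0.3] open=94.1
grab t=9.5 p=[488.8 271.1 200.2] rot=[ 3.142 -0.     1.708] F=[ 0.2 -0.9 -0.3] open=55.2
lift t=10.3 p=[488.6 271.  317.8] rot=[-3.14   0.     1.708] F=[-0.2  0.2 -1.5] open=54.8
```

View pics/held_lens.png

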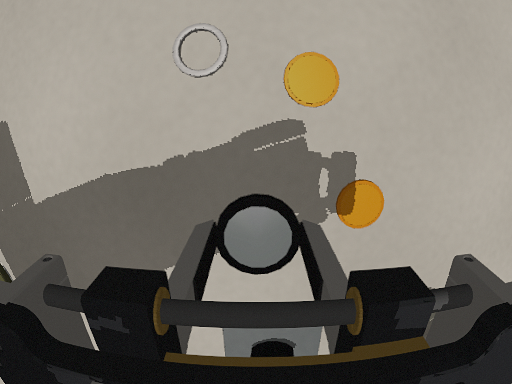

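The lens is held at (258,234). I'll check its offset along tool x, then place it.

```bash
python3 - <<'E'
from h import *
im=cv2.imread("pics/held_lens.png"); s=arm.state(); pose=(s["eef_pos"],s["tool_rot"])
w=onplane("wrist",[[258,194],[258,273],[216,234],[300,234]],317.8-199-1+8,pose)[:,:2]-pose[0][:2]
print(w@TX,w@TY)
place(32,1.2)
im,pose=shot("wrist","lens_in.png")
E
```

```text
[ 29.36826587 -26.52297205   2.54234392   2.63572873] [  0.70635412   0.79211396 -26.08798599  27.57435114]
over t=11.4 p=[540.3  33.5 304. ] rot=[ 3.142 -0.     1.71 ] F=[ 0.   0.4 -1.5] open=54.7
in t=13.1 p=[540.3  32.2 232.9] rot=[3.141 0.    1.708] F=[-0.7  0.6 -1. ] open=55.1
```

View pics/lens_in.png

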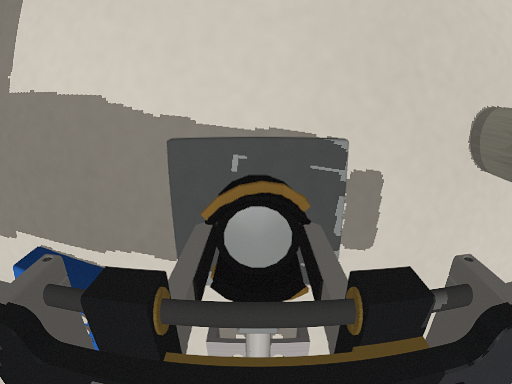

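```bash
python3 - <<'E'
from h import *
jaws.let_go(); print(st())
arm.move_linear([*HC,199+95],down(YAW),rate=150)
d=np.array([470,330.])-70*TX
arm.move_pose([*d,320],down(YAW)); arm.wait(0.2)
im,pose=shot("wrist","discs2.png"); print(st())
print(disc(im,pose,"amber",(602,266),5)); print(disc(im,pose,"amber",(526,386),5))
print(project("wrist",[411,395,8],pose))
im,_=shot("top","top2.png"); cv2.imwrite("pics/top2z.png",cv2.resize(im[100:300,110:430],None,fx=2.5,fy=2.5))
E
```

```text
t=13.9 p=[540.3  32.2 232.7] rot=[-3.142  0.     1.708] F=[ 1.  -0.7 -0.1] open=93.9
t=15.6 p=[480.  259.8 319.9] rot=[-3.141  0.     1.706] F=[ 1.2 -0.1  0.3] open=94.1
(np.float64(0.775302930047885), array([602.06573486, 266.72329712]), 28.340072631835938, (53.80989456176758, 55.58058547973633))
(np.float64(31.37482781021309), array([528.14379883, 417.29483032]), 27.920982360839844, (54.05253982543945, 54.74958038330078))
[[205.20901927  45.1990388 ]]
```

View pics/discs2.png

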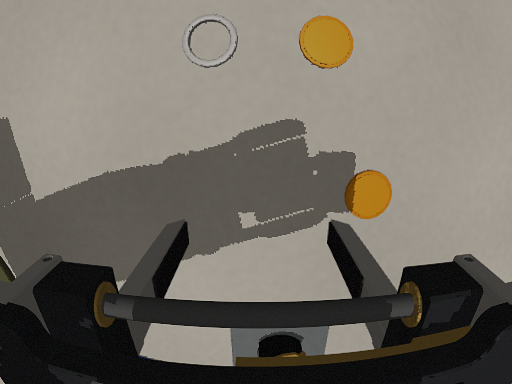

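View pics/top2z.png

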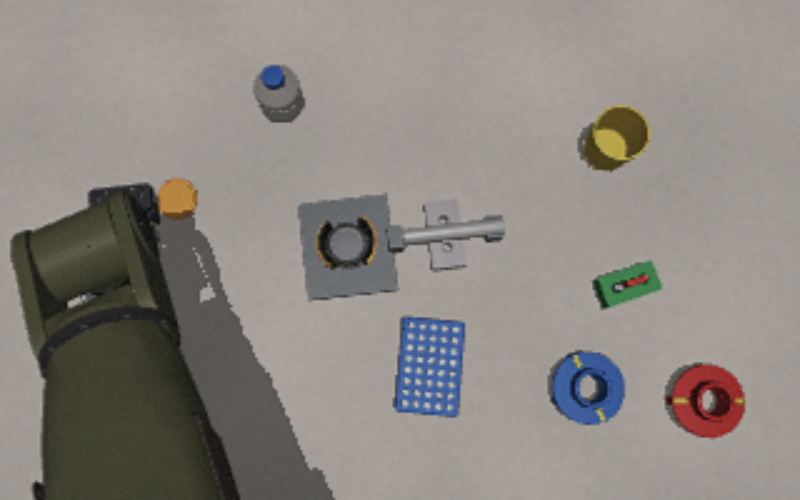

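The lens is in the barrel. The farther filter has moved about 31 mm, so the knock has happened. The spacer is at (210,41), spanning columns 182–238 and rows 14–67. I'll pick it next.

```bash
python3 - <<'E'
from h import *
s=arm.state(); pose=(s["eef_pos"],s["tool_rot"])
w=onplane("wrist",[[182,41],[238,41],[210,14],[210,67.5]],8,pose)[:,:2]; print(w.round(1))
c=np.array([(w[0]+w[1])@TY/2, (w[2]+w[3])@TX/2]); c=c[0]*TY+c[1]*TX; print(c, np.linalg.norm(w[0]-w[1]),np.linalg.norm(w[2]-w[3]))
if np.hypot(*(c-[411,397]))<8:
    pick(c-0.9*TY)
    im,pose=shot("wrist","held_sp.png")
E
```

```text
[[386.7 398.2]
 [442.1 402.8]
 [410.6 428.5]
 [418.7 373.3]]
[414.37448891 400.83870373] 55.61501564576578 55.786553746088686
down t=17.1 p=[413.6 400.4 199.6] rot=[-3.141e+00  1.000e-03  1.707e+00] F=[ 0.9  0.  -0.8] open=94.3
grab t=17.8 p=[413.5 400.7 200.2] rot=[-3.142  0.     1.708] F=[-0.3  0.3  0.1] open=55.1
lift t=18.6 p=[413.3 400.5 317.8] rot=[-3.140e+00  1.000e-03  1.708e+00] F=[ 0.   0.4 -0.6] open=55.0
```

View pics/held_sp.png

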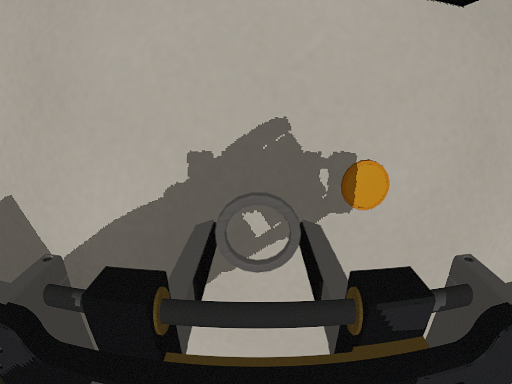

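```bash
python3 - <<'E'
from h import *
c=HC-1.0*TX
place(40,1.2,c=c)
im,pose=shot("wrist","sp_in.png")
jaws.let_go(); print(st())
arm.move_linear([*HC,199+95],down(YAW),rate=150)
d=np.array([603,267.])-70*TX
arm.move_pose([*d,310],down(YAW)); arm.wait(0.2)
im,pose=shot("wrist","f1.png"); print(st())
r=disc(im,pose,"amber",(602,266),5); print(r); print(disc(im,pose,"amber",(528,417),5))
im,_=shot("top","top3.png"); cv2.imwrite("pics/top3z.png",cv2.resize(im[160:240,210:330],None,fx=5,fy=5))
E
```

```text
over t=20.2 p=[540.4  32.1 304. ] rot=[ 3.142 -0.     1.709] F=[-0.6 -0.4 -0.3] open=55.1
in t=21.7 p=[540.5  31.2 240.9] rot=[3.141 0.    1.708] F=[-0.9 -0.7 -0.3] open=55.4
t=22.5 p=[540.5  31.2 240.7] rot=[3.142 0.    1.708] F=[-0.5 -0.3  0.1] open=94.1
t=24.0 p=[612.6 196.4 310.2] rot=[3.141 0.    1.706] F=[0.2 0.7 0.3] open=94.1
(np.float64(0.8974113372819339), array([602.74090576, 266.18234253]), 27.648653030395508, (53.92728805541992, 54.08230209350586))
(np.float64(168.26807882223608), array([602.74090576, 266.18234253]), 27.648653030395508, (53.92728805541992, 54.08230209350586))
```

View pics/sp_in.png

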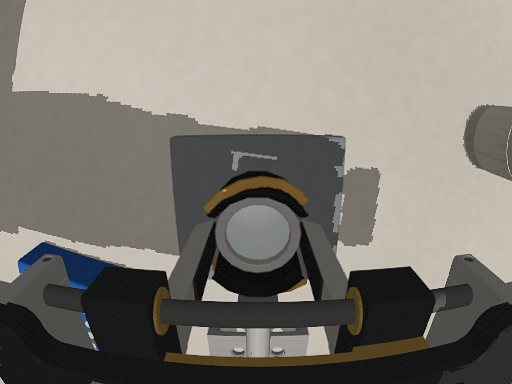

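View pics/top3z.png

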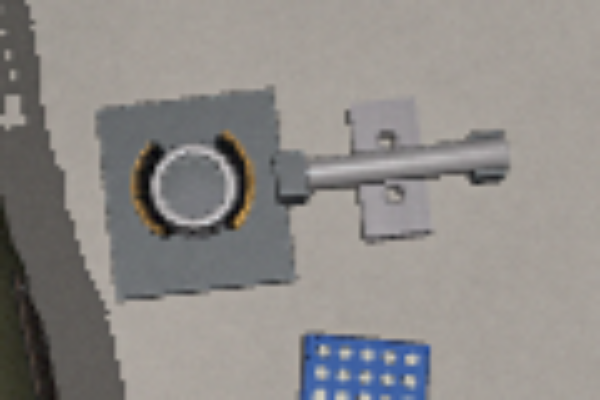

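View pics/f1.png

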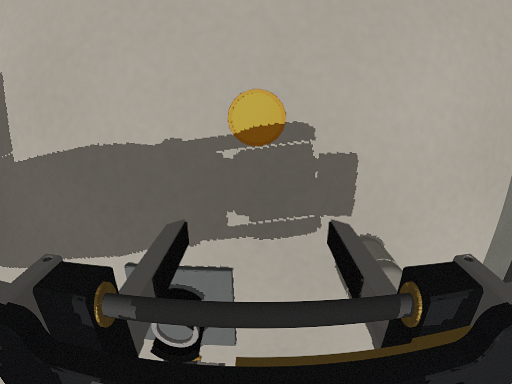

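The spacer ring lies concentric in the barrel. I'll do filter 1, then filter 2.

```bash
python3 - <<'E'
from h import *
pick(np.array([602.7,266.2])-0.9*TY,ztip=1.0)
im,pose=shot("wrist","held_f1.png")
place(48,1.0,c=HC-1.0*TX)
im,pose=shot("wrist","f1_in.png")
jaws.let_go(); print(st())
arm.move_linear([*HC,199+95],down(YAW),rate=150)
d=np.array([528,417.])-70*TX
arm.move_pose([*d,310],down(YAW)); arm.wait(0.2)
im,pose=shot("wrist","f2.png"); print(st())
r=disc(im,pose,"amber",(528,417),5); print(r)
im,_=shot("top","top4.png"); cv2.imwrite("pics/top4z.png",cv2.resize(im[160:240,210:330],None,fx=5,fy=5))
a=cv2.imread("pics/held_f1.png");b=cv2.imread("pics/f1_in.png");cv2.imwrite("pics/f1ab.png",np.hstack([a[130:350,130:390],b[130:350,130:390]]))
E
```

```text
down t=25.3 p=[601.8 265.7 199.6] rot=[-3.141  0.     1.707] F=[-4.3 -3.   4.9] open=93.9
grab t=26.0 p=[601.8 266.1 199.9] rot=[-3.141  0.     1.708] F=[ 0.4 -0.1 -0.1] open=54.6
lift t=26.7 p=[601.6 266.  317.6] rot=[-3.14   0.     1.708] F=[-0.  -0.2 -0.5] open=54.6
over t=27.9 p=[540.8  32.3 303.9] rot=[-3.142 -0.     1.709] F=[-0.9 -0.   0.3] open=54.7
in t=29.1 p=[540.5  31.2 248.7] rot=[3.141 0.    1.708] F=[-0.1 -0.4 -0.4] open=54.7
t=29.9 p=[540.4  31.2 248.5] rot=[3.142 0.    1.708] F=[ 1.  -0.1  0.2] open=93.8
t=31.8 p=[538.  346.8 310.1] rot=[3.142 0.    1.707] F=[0.3 0.8 0.6] open=93.8
(np.float64(0.7522156399590905), array([528.46343994, 417.63708496]), 27.68227767944336, (54.00564193725586, 54.15682601928711))
```

View pics/top4z.png

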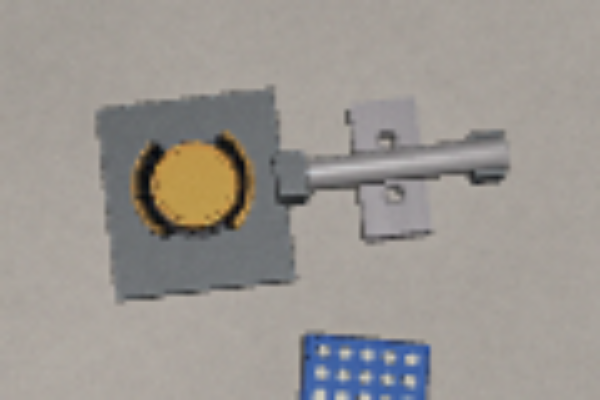

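View pics/f1ab.png

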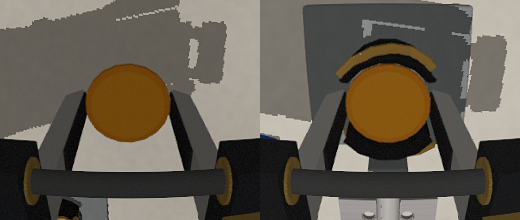

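```bash
python3 - <<'E'
from h import *
import json
pick(np.array([528.5,417.6])-0.9*TY,ztip=1.0)
place(53,1.0,c=HC-1.0*TX)
im,pose=shot("wrist","f2_in.png")
jaws.let_go(); print(st())
arm.move_linear([*HC,199+95],down(YAW),rate=150)
yaw=0.95; tx=np.array([np.cos(yaw),np.sin(yaw)])
d=np.array([368,-275.])-45*tx
arm.move_pose([*d,360],down(yaw)); arm.wait(0.2)
im,pose=shot("wrist","ret0.png"); json.dump([x.tolist() for x in pose],open("ret0.json","w")); print(st())
im,_=shot("top","top5.png"); cv2.imwrite("pics/top5z.png",cv2.resize(im[130:290,110:330],None,fx=3.5,fy=3.5))
E
```

```text
down t=33.1 p=[527.7 417.1 199.5] rot=[-3.141e+00  1.000e-03  1.707e+00] F=[-0.8 -2.   2.8] open=93.9
grab t=33.8 p=[527.6 417.5 200. ] rot=[-3.142  0.     1.708] F=[-0.1  0.8 -0.3] open=54.6
lift t=34.5 p=[527.4 417.4 317.6] rot=[-3.140e+00  1.000e-03  1.708e+00] F=[ 0.4  0.  -0.5] open=55.2
over t=36.1 p=[540.6  32.  303.9] rot=[-3.142 -0.     1.709] F=[ 0.3  0.3 -1.1] open=54.6
in t=37.2 p=[540.5  31.2 253.6] rot=[3.141 0.    1.708] F=[-0.4 -0.  -0.8] open=54.5
t=38.0 p=[540.4  31.2 253.5] rot=[-3.142 -0.     1.708] F=[-0.2 -0.   0.4] open=94.0
t=40.2 p=[ 342.2 -311.3  359.9] rot=[-3.141 -0.     0.951] F=[0.7 0.5 0.6] open=94.2
```

View pics/ret0.png

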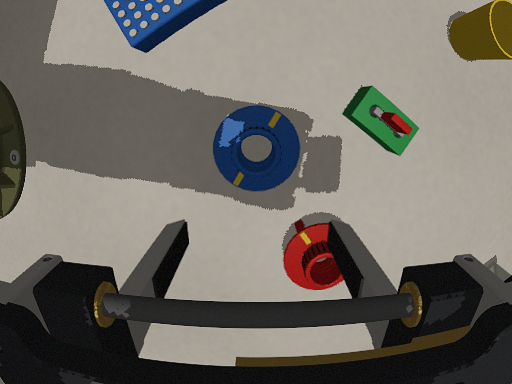

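View pics/top5z.png

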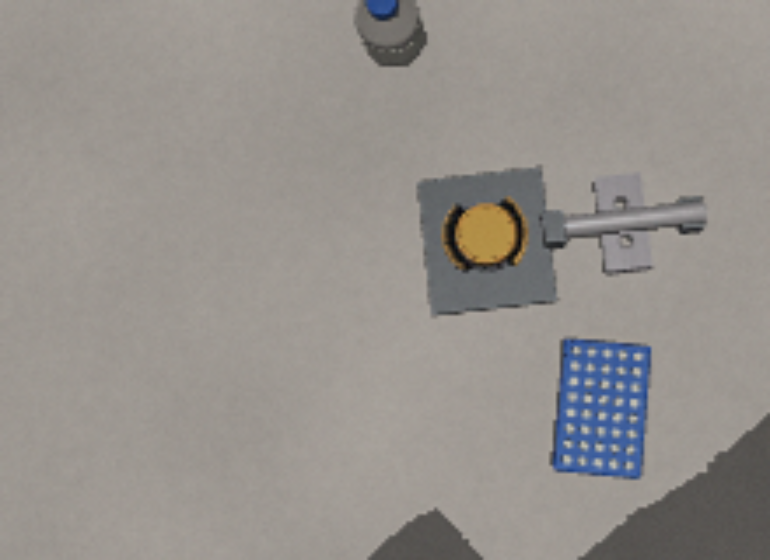

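Both filters are flat in the barrel and no disc is left on the bench. The blue ring is at (257,148) with yellow marks at (274,118) and (238,179). The red look-alike is at (318,265) and the U-bolt stand at (380,120).

```bash
python3 - <<'E'
from h import *
im=cv2.imread("pics/ret0.png")
cv2.imwrite("pics/ret0z.png",cv2.convertScaleAbs(cv2.resize(im[95:205,200:315],None,fx=5,fy=5,interpolation=cv2.INTER_CUBIC),alpha=1.8,beta=10))
cv2.imwrite("pics/ub0z.png",cv2.convertScaleAbs(cv2.resize(im[75:165,330:430],None,fx=6,fy=6,interpolation=cv2.INTER_CUBIC),alpha=1.3,beta=10))
E
```

View pics/ret0z.png

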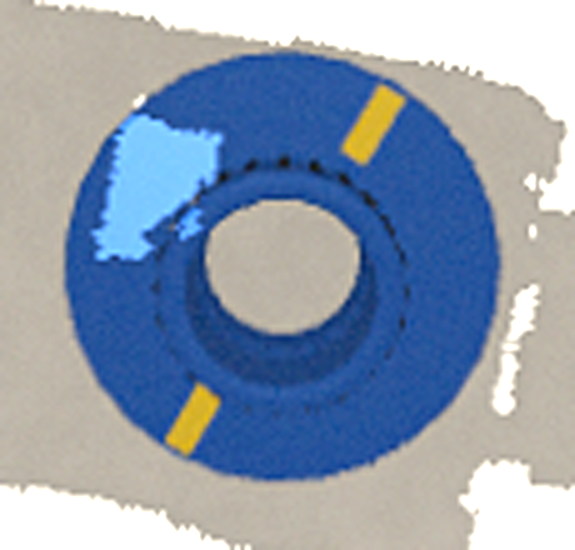

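View pics/ub0z.png

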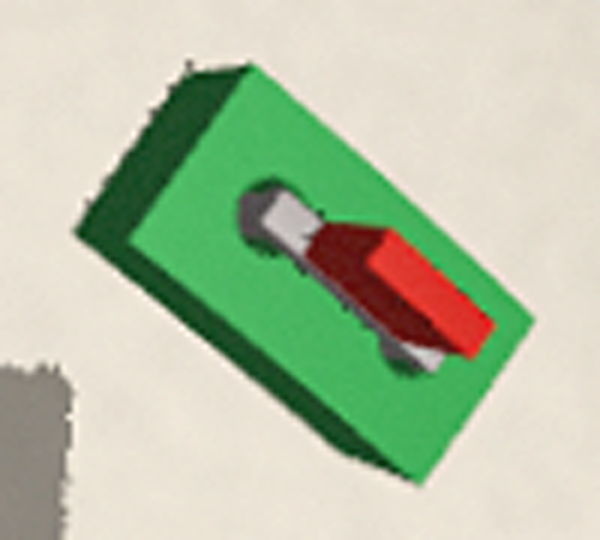

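```bash
cat >> h.py <<'E'
def ring(im,pose,z0=0,near=None):
    "centre of plate circle and mark angle; plate top at z0+34"
    hsv=cv2.cvtColor(im,cv2.COLOR_BGR2HSV)
    m=((hsv[...,0]>95)&(hsv[...,0]<130)&(hsv[...,1]>110)).astype(np.uint8)
    m=cv2.morphologyEx(m,cv2.MORPH_CLOSE,np.ones((5,5),np.uint8))
    out=None
    for c in cv2.findContours(m,cv2.RETR_EXTERNAL,cv2.CHAIN_APPROX_NONE)[0]:
        if cv2.contourArea(c)<1500: continue
        h=cv2.convexHull(c)[:,0,:].astype(float)
        w=onplane("wrist",h,z0+34,pose)[:,:2].astype(np.float32)
        ctr,r=cv2.minEnclosingCircle(w)
        if abs(r-46)<5 and (near is None or np.hypot(ctr[0]-near[0],ctr[1]-near[1])<60): out=(np.array(ctr),r,cv2.fitEllipse(w))
    y=((hsv[...,0]>18)&(hsv[...,0]<32)&(hsv[...,1]>130)).astype(np.uint8); ms=[]
    for c in cv2.findContours(y,cv2.RETR_EXTERNAL,cv2.CHAIN_APPROX_NONE)[0]:
        if cv2.contourArea(c)<15: continue
        M=cv2.moments(c); p=onplane("wrist",[M["m10"]/M["m00"],M["m01"]/M["m00"]],z0+34,pose)[0][:2]
        if out is not None and 20<np.hypot(*(p-out[0]))<50: ms.append(p)
    return out,ms
E
python3 - <<'E'
from h import *
import json
im=cv2.imread("pics/ret0.png"); pose=[np.array(x) for x in json.load(open("ret0.json"))]
o,ms=ring(im,pose,0,(368,-275)); print(o,ms)
d=ms[0]-ms[1]; print(np.arctan2(d[1],d[0])%np.pi,np.linalg.norm(d),(ms[0]+ms[1])/2)
# ubolt: tab top quad at z0+72 ; stand top corners z=38
q=np.array([[365,262],[390,230],[495,325],[470,358]])/6+[330,75]
print(onplane("wrist",q,72+2,pose)[:,:2].round(1))
s=np.array([[128,243],[252,65],[535,320],[420,486]])/6+[330,75]
print(onplane("wrist",s,38,pose)[:,:2].round(1))
E
```

```text
(array([ 363.16287231, -279.82495117]), 45.42363739013672, ((363.2393798828125, -279.7482604980469), (89.96359252929688, 90.46141815185547), 165.5361328125)) [array([ 329.28967891, -294.72634326]), array([ 396.14918109, -265.6145071 ])]
0.41066166000848137 72.92250706613427 [ 362.71943    -280.17042518]
[[ 489.5 -323.4]
 [ 496.1 -321.4]
 [ 505.  -344.9]
 [ 498.1 -347. ]]
[[ 465.6 -306.9]
 [ 503.  -293. ]
 [ 528.6 -362.4]
 [ 491.4 -375.9]]
```

Ring centre is (362.5, −279.3), radius 45.4 (expected 46), with claw axis at 0.411 rad. The stand measures 39.9 × 74 mm and is centred at (497.2, −334.6); the tab centre agrees. I'll grip the collar with the jaws along the claw axis.

```bash
python3 - <<'E'
from h import *
yaw=0.411+np.pi/2; c=np.array([362.5,-279.3])
arm.move_pose([*c,199+85],down(yaw)); arm.wait(.1)
arm.move_linear([*c,199+36],down(yaw),rate=80); arm.wait(.1); print(st())
jaws.grab(); print(st())
arm.move_linear([*c,199+36+90],down(yaw),rate=150); arm.wait(.1);print(st())
im,pose=shot("wrist","ret_held.png")
o,ms=ring(im,pose,90,c); print(o,ms)
if len(ms)==2:
    d=ms[0]-ms[1]; print(np.arctan2(d[1],d[0])%np.pi)
E
```

```text
t=42.1 p=[ 362.6 -279.4  235.5] rot=[3.141e+00 1.000e-03 1.982e+00] F=[0.1 0.4 0. ] open=94.1
t=42.9 p=[ 362.5 -279.3  235. ] rot=[-3.142 -0.     1.982] F=[-1.   0.5  1.2] open=46.6
t=43.7 p=[ 362.4 -279.2  323.9] rot=[-3.141e+00 -2.000e-03  1.982e+00] F=[ 0.1 -0.8 -1.8] open=46.6
(array([ 360.40298462, -275.64273071]), 47.700435638427734, ((361.61700439453125, -276.578369140625), (87.96639251708984, 93.55315399169922), 20.556777954101562)) [array([ 400.58279545, -261.45390655]), array([ 323.93865445, -294.95500026])]
0.41207399383260807
```

View pics/ret_held.png

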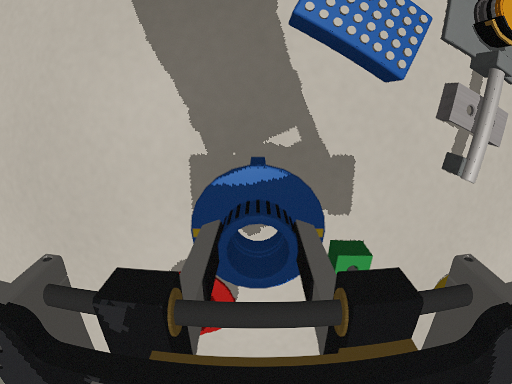

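The ring is held on flats (opening 46.6) with the claw axis at 0.412, matching the jaws. Next I'll lower it into the gaps.

```bash
python3 - <<'E'
from h import *
c=HC-0.5*TX
arm.move_linear([362.5,-279.3,199+36+95],down(0.411+np.pi/2))
arm.move_pose([*c,199+36+95],down(YAW)); arm.wait(.3); print(st())
arm.move_linear([*c,199+36+69],down(YAW),rate=100); print(st())
for zo in (64,60,56,53,51):
    arm.move_linear([*c,199+36+zo],down(YAW),rate=30); arm.wait(.1); print(zo,st())
    if np.abs(arm.state()["ft_force"]).max()>12: break
im,pose=shot("wrist","ret_in.png")
im,_=shot("scene"); cv2.imwrite("pics/ret_in_s.png",cv2.resize(im[150:260,180:320],None,fx=5,fy=5,interpolation=cv2.INTER_CUBIC))
E
```

```text
t=45.7 p=[540.3  31.2 330. ] rot=[3.142 0.    1.707] F=[-0.7 -0.  -1.3] open=46.7
t=46.1 p=[540.4  31.7 303.9] rot=[-3.141 -0.     1.708] F=[-0.4  0.4 -1.2] open=46.7
64 t=46.5 p=[540.4  31.7 299.2] rot=[3.141 0.    1.708] F=[-0.1 -0.  -1.4] open=46.5
60 t=46.9 p=[540.4  31.7 295. ] rot=[-3.141 -0.     1.708] F=[ 0.4 -0.3 -1. ] open=46.4
56 t=47.3 p=[540.4  31.7 291. ] rot=[-3.142 -0.     1.708] F=[-0.3  0.4 -0.8] open=46.8
53 t=47.6 p=[540.4  31.7 288. ] rot=[-3.141 -0.     1.708] F=[-0.7  0.5 -1.5] open=46.7
51 t=48.0 p=[540.3  31.7 285.9] rot=[-3.141 -0.     1.708] F=[ 0.2  1.3 -2.6] open=46.7
```

View pics/ret_in.png

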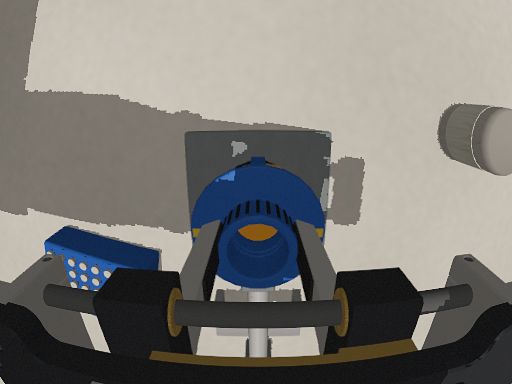

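View pics/ret_in_s.png

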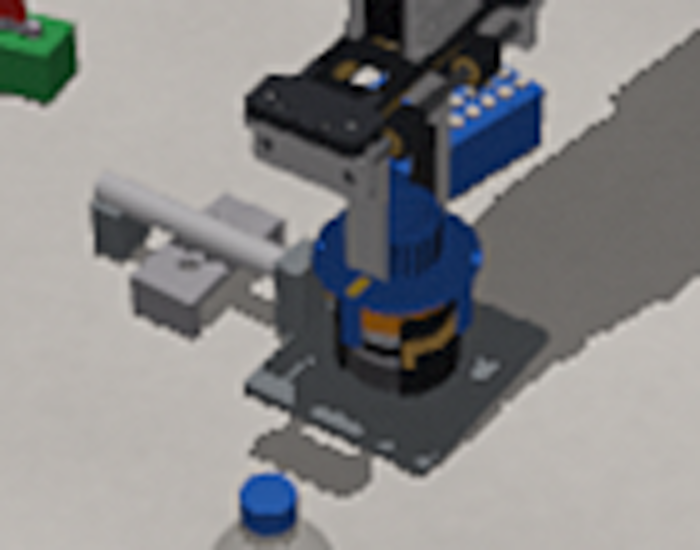

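```bash
python3 - <<'E'
from h import *
c=HC-0.5*TX
for zo in (49,47,45,43,41,40,39.3):
    arm.move_linear([*c,199+36+zo],down(YAW),rate=20); arm.wait(.1); print(zo,st())
    if np.abs(arm.state()["ft_force"]).max()>25: break
E
```

```text
49 t=48.4 p=[540.4  31.7 284. ] rot=[ 3.141 -0.     1.708] F=[ 1.   1.7 -0.9] open=46.3
47 t=48.8 p=[540.4  31.7 282.1] rot=[ 3.141 -0.     1.708] F=[0.5 2.3 1.4] open=46.6
45 t=49.1 p=[540.4  31.7 280. ] rot=[ 3.141 -0.     1.708] F=[0.1 2.  2. ] open=46.7
43 t=49.5 p=[540.4  31.7 278. ] rot=[3.141 0.    1.708] F=[0.8 2.1 1.5] open=46.3
41 t=49.8 p=[540.4  31.7 276. ] rot=[3.141 0.    1.708] F=[0.6 2.3 2.8] open=46.7
40 t=50.2 p=[540.4  31.7 275.1] rot=[ 3.141 -0.     1.708] F=[1.2 2.  3.7] open=46.8
39.3 t=50.5 p=[540.4  31.7 274.4] rot=[3.141 0.    1.708] F=[1.2 1.1 5.8] open=46.6
```

```bash
python3 - <<'E'
from h import *
c=HC-0.5*TX
for a in (0.3,0.6,0.9,1.2,1.4,1.6,1.75,1.9,2.05):
    arm.move_linear([*c,199+36+39.1],down(YAW-a),rate=60); 
    s=arm.state(); print(a,st(),"Mz %.2f"%s["moment"][2])
    if abs(s["moment"][2])>1.8 or np.abs(s["ft_force"]).max()>35: break
im,pose=shot("wrist","ret_turn.png")
im,_=shot("scene"); cv2.imwrite("pics/ret_turn_s.png",cv2.resize(im[150:260,180:320],None,fx=5,fy=5,interpolation=cv2.INTER_CUBIC))
E
```

```text
0.3 t=51.0 p=[540.3  31.7 274. ] rot=[-3.141  0.     1.411] F=[-0.3  2.3  3.3] open=46.6 Mz -0.06
0.6 t=51.4 p=[540.3  31.6 274.1] rot=[-3.142  0.     1.113] F=[-0.4  0.1  4.4] open=46.7 Mz -0.07
0.9 t=51.9 p=[540.4  31.6 274.1] rot=[ 3.141 -0.     0.813] F=[-0.3  0.4  4.1] open=46.5 Mz -0.03
1.2 t=52.3 p=[540.4  31.6 274.1] rot=[ 3.141 -0.     0.513] F=[ 0.  -0.5  4.9] open=46.7 Mz -0.06
1.4 t=52.7 p=[540.4  31.7 274.1] rot=[ 3.142 -0.     0.314] F=[0.3 0.3 5.1] open=46.6 Mz -0.07
1.6 t=53.0 p=[540.4  31.7 274.1] rot=[-3.142  0.     0.114] F=[-0.6 -0.1  4.2] open=46.2 Mz -0.09
1.75 t=53.3 p=[540.4  31.7 274.1] rot=[-3.142  0.    -0.036] F=[-0.4 -0.1  4.3] open=46.7 Mz -0.08
1.9 t=53.6 p=[540.4  31.7 274.1] rot=[-3.142  0.    -0.185] F=[1.1 0.6 5.1] open=46.6 Mz -0.13
2.05 t=53.9 p=[540.4  31.7 274.1] rot=[-3.142  0.    -0.335] F=[-1.6  0.   4.8] open=46.8 Mz -0.02
```

View pics/ret_turn.png

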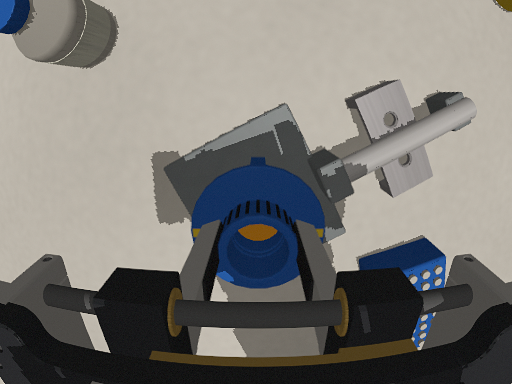

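View pics/ret_turn_s.png

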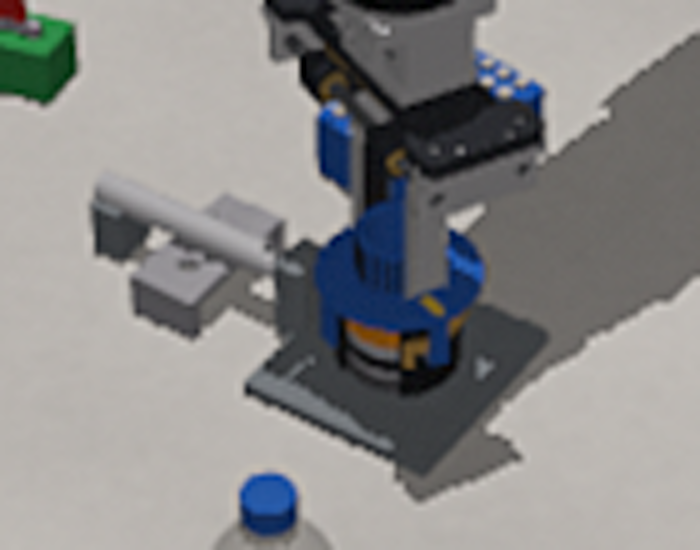

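The ring turned 2.05 rad with almost no torque, and the marks stayed aligned with the fingers. I'll release it and check.

```bash
python3 - <<'E'
from h import *
c=HC-0.5*TX; y=YAW-2.05; tx=np.array([np.cos(y),np.sin(y)])
jaws.let_go(); arm.wait(.2); print(st())
arm.move_linear([*c,199+36+39.1+45],down(y),rate=150)
arm.move_pose([*(HC-50*tx),400],down(y)); arm.wait(.2)
im,pose=shot("wrist","ret_done.png"); print(st())
for z0 in (36,40,44,49):
    o,ms=ring(im,pose,z0,HC); d=ms[0]-ms[1]; print(z0,o[0],o[1],np.arctan2(d[1],d[0])%np.pi-HY,(ms[0]+ms[1])/2,np.linalg.norm(d))
im,_=shot("scene"); cv2.imwrite("pics/ret_done_s.png",cv2.resize(im[150:260,180:320],None,fx=5,fy=5,interpolation=cv2.INTER_CUBIC))
E
```

```text
t=55.1 p=[540.4  31.7 274.1] rot=[-3.142 -0.    -0.342] F=[ 0.1  0.8 -0.4] open=93.8
t=56.2 p=[493.5  48.8 398.6] rot=[ 3.141e+00  2.000e-03 -3.420e-01] F=[0.4 0.  0. ] open=94.2
36 [540.21221924  32.1514473 ] 46.31084442138672 1.0953960397138058 [539.93526474  32.4134174 ] 72.64233997261435
40 [540.6171875  32.0171814] 45.710140228271484 1.0953960397138058 [540.34379303  32.27573687] 71.70008051822556
44 [541.02209473  31.88283539] 45.10945510864258 1.095396039713804 [540.75232132  32.13805635] 70.75782106383679
49 [541.52825928  31.71507454] 44.358558654785156 1.0953960397138047 [541.26298168  31.96595569] 69.57999674585076
```

View pics/ret_done_s.png

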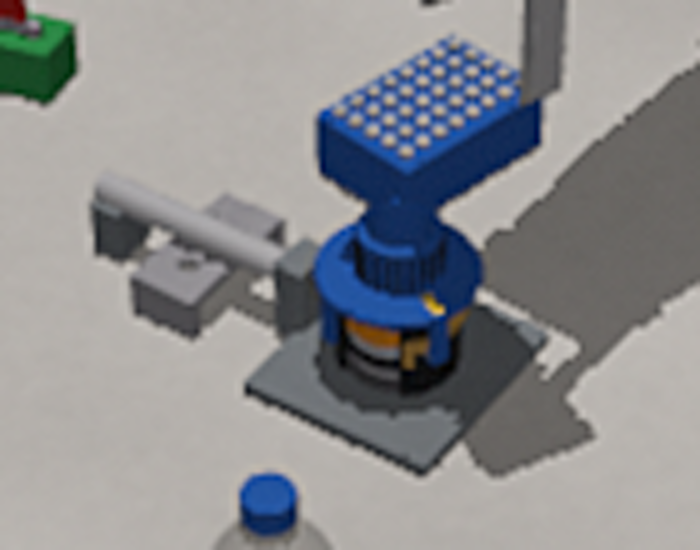

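View pics/ret_done.png

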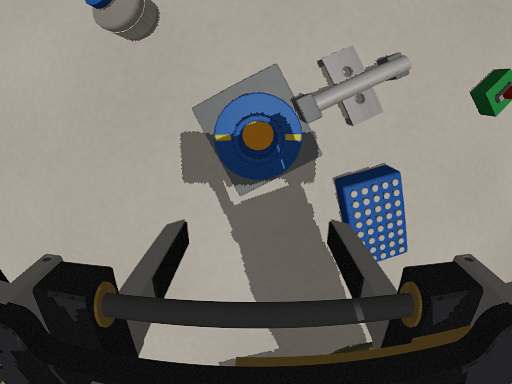

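```bash
python3 - <<'E'
from h import *
a=HY-2.05+np.pi
for r in (36,):
  for z0 in (40,42,45,49): print(r,z0,project("scene",[HC[0]+r*np.cos(a),HC[1]+r*np.sin(a),z0+34])[0].round(2))
im=optics.camera("scene"); hsv=cv2.cvtColor(im,cv2.COLOR_BGR2HSV)
y=((hsv[...,0]>18)&(hsv[...,0]<32)&(hsv[...,1]>130)).astype(np.uint8); n,l,s,c=cv2.connectedComponentsWithStats(y)
for i in range(1,n):
    if 240<c[i][0]<290 and 195<c[i][1]<230: print(c[i],s[i])
# reference: plate base corners & rod end & tip
for X in [(595.4,98.4,10),(469.7,81.9,10),(611.9,-17.5,10)]: print(project("scene",X)[0])
cv2.imwrite("pics/scn.png",cv2.resize(im[190:250,220:300],None,fx=10,fy=10,interpolation=cv2.INTER_NEAREST))
E
```

```text
36 40 [265.38 210.24]
36 42 [265.39 209.67]
36 45 [265.4  208.81]
36 49 [265.42 207.66]
[266.16666667 210.33333333] [265 209   4   3   6]
[272. 213.] [272 213   1   1   1]
[248. 214.] [248 214   1   1   1]
[270. 216.] [270 216   1   1   1]
[262.5        218.83333333] [261 218   4   3   6]
[261. 222.] [260 221   3   3   4]
[268. 223.] [268 223   1   1   1]
[263.70615212 241.96013578]
[288.64968726 215.32415434]
[227.67091569 225.18860843]
```

View pics/scn.png

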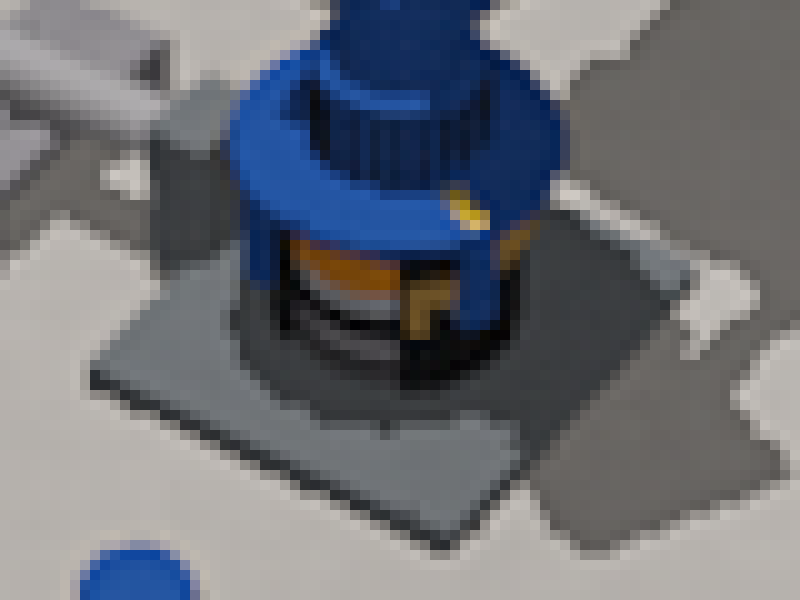

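The claw axis is 1.095 rad from the head x, the plate centre is (540.5, 32.1), and the yellow mark's row in the scene view is 210.3 against 210.2 predicted for home height. The ring is home. Now for the U-bolt.

```bash
python3 - <<'E'
from h import *
import json
yaw=1.924; tx=np.array([np.cos(yaw),np.sin(yaw)])
arm.move_pose([*(np.array([496.8,-334.3])-55*tx),340],down(yaw)); arm.wait(.25)
im,pose=shot("wrist","ub1.png"); print(st()); json.dump([x.tolist() for x in pose],open("ub1.json","w"))
p=project("wrist",[496.8,-334.3,50],pose)[0]; print(p)
x,y=int(p[0])-50,int(p[1])-50; print(x,y)
cv2.imwrite("pics/ub1z.png",cv2.convertScaleAbs(cv2.resize(im[y:y+100,x:x+100],None,fx=6,fy=6,interpolation=cv2.INTER_CUBIC),alpha=1.3,beta=10))
E
```

```text
t=59.2 p=[ 515.9 -385.8  340.1] rot=[3.142 0.    1.924] F=[ 0.4 -0.3 -0.3] open=93.8
[258.01236447 135.81120824]
208 85
```

View pics/ub1z.png

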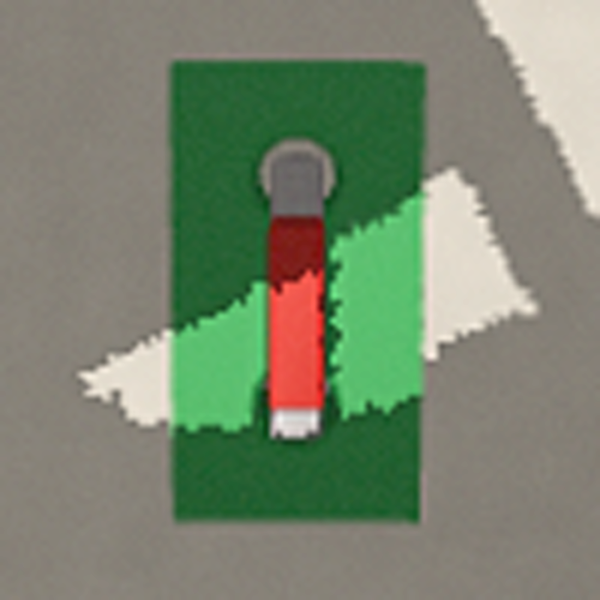

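```bash
python3 - <<'E'
from h import *
import json
pose=[np.array(x) for x in json.load(open("ub1.json"))]
f=lambda L,z:onplane("wrist",np.array(L,float)/6+[208,85],z,pose)[:,:2]
c=f([[298,152],[297,438]],46); print("bar",c.round(1),np.linalg.norm(c[0]-c[1]),c.mean(0))
s=f([[171,61],[426,64],[419,521],[174,521]],38); print("stand",s.round(1),s.mean(0)); d=s[1]-s[2];print(np.arctan2(*(s[0]-s[3])[::-1]),np.arctan2(*(d)[::-1]))
ty=np.array([np.sin(1.924),-np.cos(1.924)]); print("corr",-0.9*ty)
E
```

```text
bar [[ 490.  -312.7]
 [ 505.3 -354.5]] 44.48801922620003 [ 497.69141912 -333.6038046 ]
stand [[ 466.5 -306.1]
 [ 503.9 -292.7]
 [ 529.2 -361.8]
 [ 491.8 -375.6]] [ 497.85091261 -334.03203666]
1.9205857099030401 1.9211129419231712
corr [-0.84444243 -0.31131494]
```

```bash
python3 - <<'E'
from h import *
yaw=1.921; c=np.array([496.9,-334.0])
arm.move_pose([*c,199+95],down(yaw)); arm.wait(.1)
arm.move_linear([*c,199+49],down(yaw),rate=80); arm.wait(.15); print(st())
jaws.grab(); print(st())
arm.move_linear([*c,199+49+75],down(yaw),rate=120); arm.wait(.15); print(st())
im,pose=shot("wrist","ub_held.png")
im,_=shot("scene"); cv2.imwrite("pics/ub_held_s.png",cv2.resize(im[90:190,120:240],None,fx=5,fy=5,interpolation=cv2.INTER_CUBIC))
E
```

```text
t=60.5 p=[ 497.  -334.   248.6] rot=[3.141e+00 1.000e-03 1.921e+00] F=[ 0.3  0.2 -0.3] open=94.0
t=61.8 p=[ 496.9 -334.   248. ] rot=[-3.142 -0.     1.921] F=[ 0.1 -0.2  0.6] open=7.6
t=62.8 p=[ 496.8 -334.   322. ] rot=[-3.141e+00 -1.000e-03  1.921e+00] F=[-0.5  0.2 -1.5] open=7.8
```

View pics/ub_held.png

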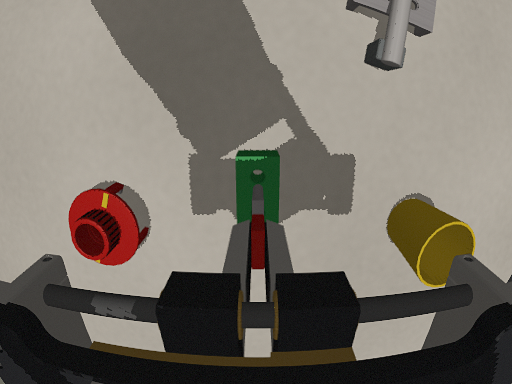

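View pics/ub_held_s.png

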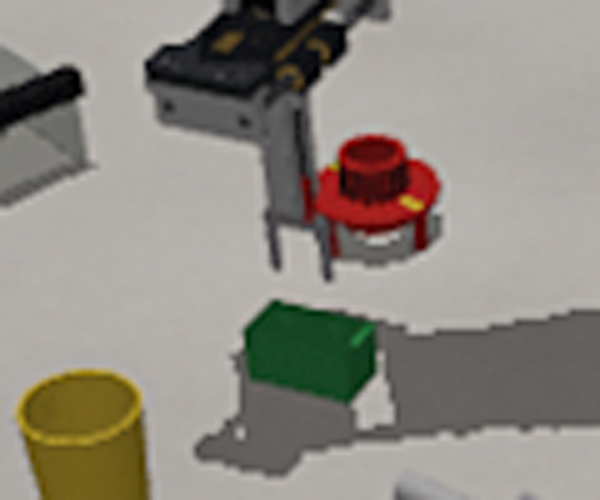

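```bash
python3 - <<'E'
from h import *
im=cv2.imread("pics/ub_held.png")
cv2.imwrite("pics/ubhz.png",cv2.convertScaleAbs(cv2.resize(im[150:290,205:315],None,fx=5,fy=5,interpolation=cv2.INTER_CUBIC),alpha=1.6,beta=20))
s=arm.state(); pose=(s["eef_pos"],s["tool_rot"]); yaw=1.921; tx=np.array([np.cos(yaw),np.sin(yaw)])
for n,o,z in [("bar far top",22,121),("bar far bot",22,113),("tab far top",13,149),("tab far bot",13,121),("leg far tip",18,77),("tab near top",-13,149)]:
    X=pose[0][:2]+o*tx; print(n,project("wrist",[*X,z],pose)[0].round(1),((project("wrist",[*X,z],pose)[0]-[205,150])*5).round())
E
```

```text
bar far top [256.3 200.7] [256. 253.]
bar far bot [256.3 196.9] [257. 235.]
tab far top [256.1 231.4] [255. 407.]
tab far bot [256.3 213.8] [256. 319.]
leg far tip [256.5 187.9] [258. 190.]
tab near top [256.1 270.5] [255. 602.]
```

View pics/ubhz.png

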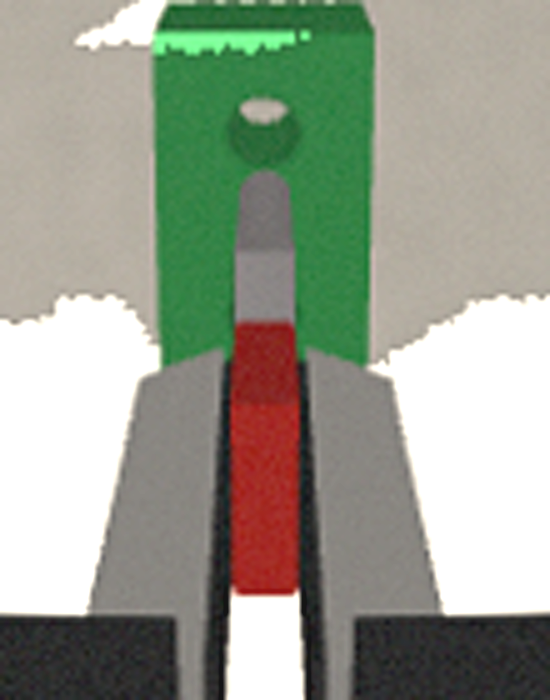

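The U-bolt is held centred, within about 0.5 mm (bar edge 250 against 253 predicted, tab edge 321 against 319). I'll take it to the strap.

```bash
python3 - <<'E'
from h import *
yaw=HY+np.pi; c=STRAP; off=199+47  # z0 = TCP - off
arm.move_pose([*c,off+85],down(yaw)); arm.wait(.3); print(st())
arm.move_linear([*c,off+36],down(yaw),rate=80); arm.wait(.2); print(st())
im,pose=shot("wrist","ub_over.png")
im,_=shot("scene"); cv2.imwrite("pics/ub_over_s.png",cv2.resize(im[150:240,180:290],None,fx=6,fy=6,interpolation=cv2.INTER_CUBIC))
E
```

```text
t=64.1 p=[558.  -97.3 330.9] rot=[-3.142 -0.    -3.006] F=[ 0.4  0.9 -1.9] open=7.9
t=65.1 p=[558.2 -96.6 282.5] rot=[-3.141e+00  1.000e-03 -3.005e+00] F=[ 0.4 -0.3 -1.6] open=7.6
```

View pics/ub_over.png

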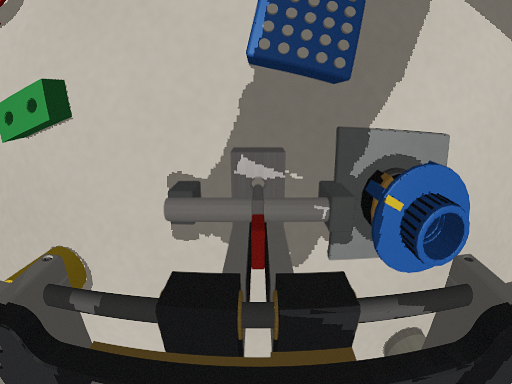

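View pics/ub_over_s.png

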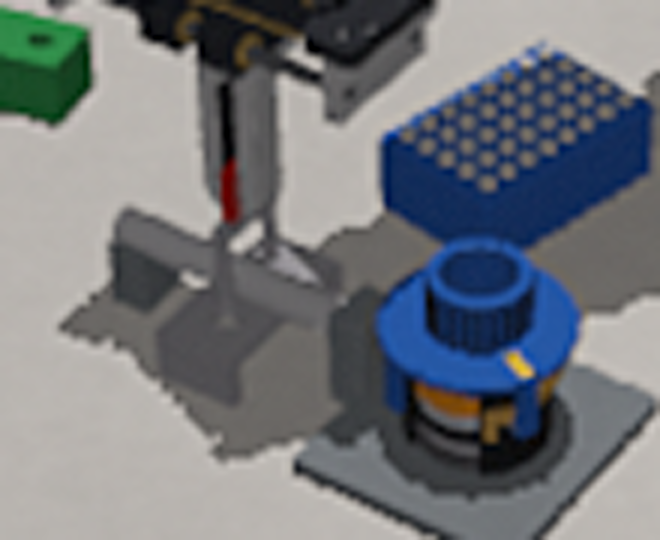

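The legs straddle the rod above the holes, so I'll descend while watching the force.

```bash
python3 - <<'E'
from h import *
yaw=HY+np.pi; c=STRAP; off=199+47
for z in (31,28.5,27,25,22,18,15,13,12):
    arm.move_linear([*c,off+z],down(yaw),rate=30); arm.wait(.1); s=arm.state(); print(z,s["eef_pos"].round(1),s["ft_force"].round(1),s["moment"].round(2))
    if abs(s["ft_force"][2]+1.5)>8: print("contact"); break
im,pose=shot("wrist","ub_in.png")
im,_=shot("scene"); cv2.imwrite("pics/ub_in_s.png",cv2.resize(im[150:240,180:290],None,fx=6,fy=6,interpolation=cv2.INTER_CUBIC))
E
```

```text
31 [558.1 -96.6 277. ] [ 0.1  0.3 -1.1] [ 0.06 -0.11 -0.01]
28.5 [558.1 -96.6 274.5] [ 1.   0.9 -1. ] [ 0.05 -0.08 -0.  ]
27 [558.1 -96.6 273. ] [-1.  -0.9 -0.8] [ 0.06 -0.13  0.05]
25 [558.1 -96.6 271. ] [-0.6  0.1 -1.2] [ 0.07 -0.13 -0.02]
22 [558.1 -96.6 268. ] [ 0.8 -0.3 -1.4] [ 0.02 -0.16 -0.04]
18 [558.1 -96.6 264. ] [ 0.5  0.2 -1.9] [ 0.08 -0.15 -0.03]
15 [558.1 -96.6 261. ] [ 0.3 -1.2 -1.6] [ 0.1  -0.12 -0.02]
13 [558.1 -96.6 259. ] [ 0.   1.2 -1.6] [ 0.04 -0.14  0.04]
12 [558.1 -96.6 258. ] [ 0.2  0.7 -1.1] [ 0.06 -0.18  0.06]
```

View pics/ub_in_s.png

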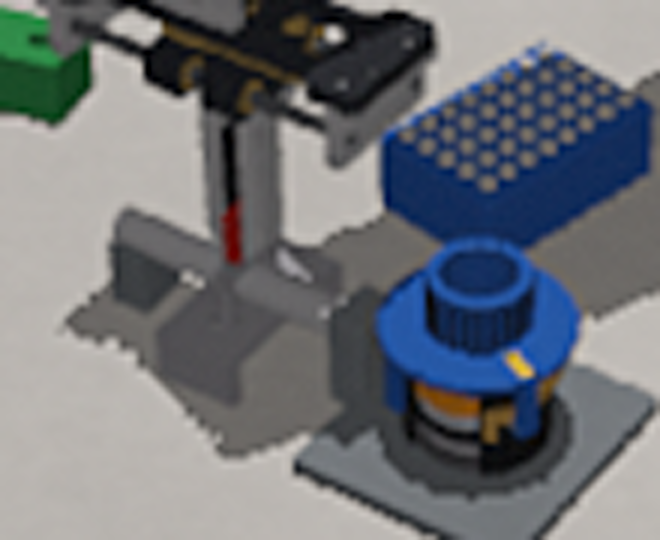

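```bash
python3 - <<'E'
from h import *
yaw=HY+np.pi; c=STRAP; off=199+47
for z in (11.3,10.6,10,9.4,8.8):
    arm.move_linear([*c,off+z],down(yaw),rate=20); arm.wait(.2); s=arm.state(); print(z,s["eef_pos"].round(1),s["ft_force"].round(1),s["moment"].round(2))
    if s["ft_force"][2]>2.5: print("contact"); break
jaws.let_go(); arm.wait(.2); print(st())
arm.move_linear([*c,off+12+60],down(yaw),rate=120)
tx=np.array([np.cos(yaw),np.sin(yaw)])
arm.move_pose([*(c-45*tx),380],down(yaw)); arm.wait(.3)
im,pose=shot("wrist","fin_w.png"); print(st())
im,_=shot("scene"); cv2.imwrite("pics/fin_s.png",cv2.resize(im[150:260,180:320],None,fx=5,fy=5,interpolation=cv2.INTER_CUBIC))
import json; json.dump([x.tolist() for x in pose],open("fin.json","w"))
E
```

```text
11.3 [558.1 -96.6 257.8] [-3.   0.9  5.5] [0.19 0.39 0.01]
contact
t=70.5 p=[558.1 -96.6 257.3] rot=[ 3.142  0.    -3.005] F=[-0.2  0.3  0.7] open=94.4
t=72.0 p=[602.5 -90.6 379.5] rot=[ 3.141e+00 -1.000e-03 -3.005e+00] F=[-1.2  0.  -0.3] open=93.9
```

View pics/fin_w.png

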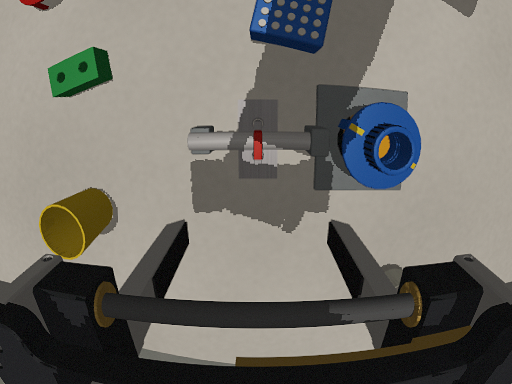

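View pics/fin_s.png

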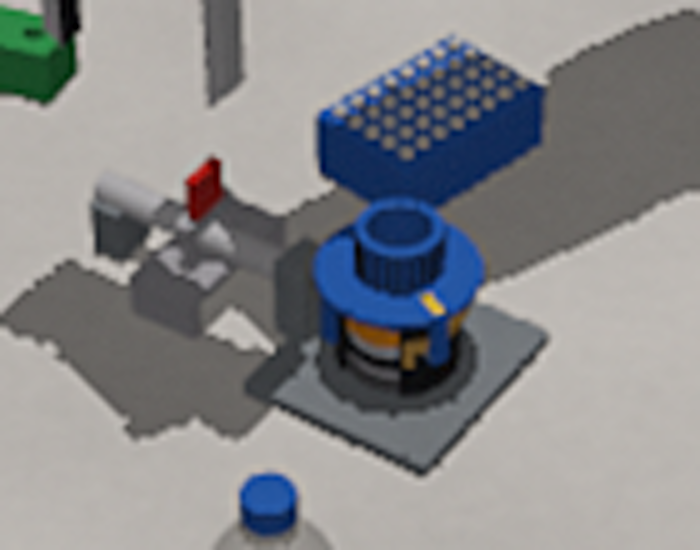

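```bash
python3 - <<'E'
from h import *
import json
im=cv2.imread("pics/fin_w.png"); pose=[np.array(x) for x in json.load(open("fin.json"))]
o,ms=ring(im,pose,40,HC); print("ring",o[0],o[1])
if len(ms)>=2: d=ms[0]-ms[1]; print((np.arctan2(d[1],d[0])-HY)%np.pi)
hsv=cv2.cvtColor(im,cv2.COLOR_BGR2HSV); m=(((hsv[...,0]<8)|(hsv[...,0]>172))&(hsv[...,1]>150)).astype(np.uint8)
m[:110]=0; m[200:]=0
ys,xs=np.nonzero(m); print(xs.min(),xs.max(),ys.min(),ys.max())
yaw=HY+np.pi; tx=np.array([np.cos(yaw),np.sin(yaw)])
print([project("wrist",[*(STRAP+o*tx),z],pose)[0].round(1) for o,z in((13,56),(13,84),(-13,84))])
a=cv2.imread("pics/top0.png");b=optics.camera("top"); cv2.imwrite("pics/fin_t.png",np.hstack([a[100:300,180:400],b[100:300,180:400]]))
print(arm.state()["clock"])
E
```

```text
ring [539.61120605  27.30557251] 49.73998260498047
254 376 127 167
[array([257.2, 128.7]), array([257.2, 131. ]), array([257.2, 158.6])]
72.05
```

View pics/fin_t.png

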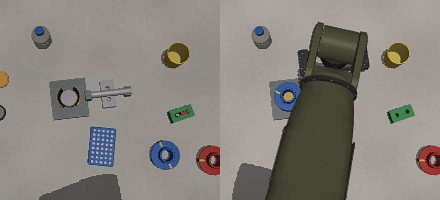

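```bash
python3 -c "
from workcell import arm,workorder
print(workorder.sign_off()); print(arm.state()['clock'])"
```

```text
the job is handed in; nothing more can be done
None
the job is handed in; nothing more can be done
```

The filter head is built, the U-bolt is on the rod, and I handed the job in at about 72 s of the 210 s allowed. No verdict was reported.

**What I did:** I lowered the lens, the spacer and both amber filters into the barrel. One filter had been knocked about 31 mm aside during the run, so I measured it again before picking it up. I pressed the blue ring down to home height, turned it 2.05 rad clockwise with almost no torque, and then set the U-bolt over the rod.

**What the last checks showed:**
- **Stack:** after each placing, the top view showed the parts concentric and flat in the barrel.
- **Ring:** on release it was centred at (540.5, 32.1) with the head at (540.3, 32.2). Its claw axis was 1.095 rad from the head's x axis. The scene view put its yellow mark at row 210.3, against 210.2 predicted for home height.
- **U-bolt:** both legs passed the bracket without contact. The crossbar touched the rod with the origin at about 11.8 mm, and the tab stands upright where predicted.
- **Bystanders:** the bottle and the beaker look unmoved in the final top view. The arm hid the tip box there, but it looks in place in the scene view.

**What disagreed:**
- The last automatic fit of the ring gave a radius of 49.7 mm and a centre 5 mm off. I put that down to the slanted view including the collar's side, and kept the earlier measurements.
- The scene camera may read about 1 px off at the base plate, so ring height by picture alone is only good to about 3 mm.

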